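Fit the spacer ring on the spindle and hold the spindle lock on its line

ROBOT

A 6-joint arm with a two-finger parallel gripper is mounted at the origin on a cart in front of the work surface, level with it; the furniture and walls round the work are solid. World frame = base frame: x ahead of the robot, y to its left, z up, the work surface at z = 0. Lengths are in m, angles in rad, forces in N, time in s.
With the tool pointing down it reaches from about 0.35 to 0.775 m from the base axis. Payload 7.3 kg.
Tool frame: the origin (TCP) lies on the centre line of the jaws, within the pads' length; the fingertips stand 17 mm ahead of it and the grasp point (between the pads) lies 2 mm behind it; z points along the fingers, y is the line along which they close (so a half turn about z gives the same grasp; the last joint's range is limited). The gripper opens to 92 mm and grips with 3 to 60 N. Pads are 19 mm wide; open, the fingers measure 130 mm over their backs; the gripper's body (75 mm by 190 mm) begins 47 mm behind the grasp point.
Start: joints at [-1.45, 0.342, 1.524, -0, 1.275, -0.146], TCP at [0.138, -0.506, 0.213] pointing down, gripper open.
Joint ranges: [-2.53, 2.53], [-0.77, 2.02], [0.04, 2.7], [-1, 4.14], [0.28, 2.66], [-3.11, 3.11]. Speed limits (rad/s): [2.57, 2.57, 3.14, 3.14, 3.14, 3.14].

INTERFACE

Orientations are given as a unit quaternion [x, y, z, w].
In Python, from plant import * gives the robot as it stands. The module is installed in compiled form; this text tells all that it offers.
- The arm moves only by the tool step_arm, never from a script. Its argument "rows" is a list of rows, each a list of 5 numbers: the shift along the world's x, y, z in units of 25 mm (1.0 is 25 mm), then the turn about the world's z in rad, then the finger opening in mm, from 0 to 91.8. A call has 1 to 5 rows; each row shifts and turns the commanded pose from where the row before left it; what a row does not reach is not made up. A row lasts 1/8 s, in which the tool goes at most 62.5 mm and 10.7 degrees, less where a joint would pass 70% of its speed; a pose out of reach is approached as far as the arm can. A call is refused whole if a number of a shift passes 1 or a number of a turn 0.188, either way. A call with a gripper value outside its range is refused whole. The fingers move at their own pace and stop on an object; "squeeze" is the grip in N (left out, the last holds). Time passes only in rows, so rows that do not move let the fingers close. It gives the time, the measured TCP pose, the force, the opening and the grip force at its end, in the units of the state.
- observe(): the state, without advancing time (a new reading comes with each control period).
- capture(name): name is "side" or "top" or "wrist"; returns (picture, depth): 400x640x3 uint8, red, green, blue; 400x640 float32, m along the optical axis (not along the pixel's ray), 0 where there is no reading.
- camera_info(name): a dict with "intrinsics" (3x3 intrinsics, pixels), "R" (3x3) and "t" (3): a world point X has camera coordinates R X + t. Camera axes: x right, y down, z forward; pixel columns grow to the right and rows downward; lengths in m; the calibration is good to about 2 mm. A picture is of the moment at which its call begins: read the wrist's pose just before it. camera_info takes no time and is no camera call; for the wrist camera it gives the pose at the moment of the call.
- hand_in(): hands the job in; it is judged then, once.
Trained networks look in the newest picture that a camera, given by its name, has taken for a name from the list of things; names that differ only in an ending like _2 or _b are one class to them, and where a whole thing is asked for, a point or a joint stands for the part that bears it (a point fixed in the world has none). Each returns a list of dicts, best first, with "confidence" (0 to 1); they miss things now and then, are a little off and sometimes report something else, mostly with a low value. They report only what shows in the picture. A call takes as long as a camera call. They do not tell look-alikes from the thing itself.
- boxes_of(camera, label): "centre" ([x, y, z] in m, in world coordinates, good to about 4 mm: the middle of the surface that is visible of it).
The state is a dict: "clock": time; "joint_positions": joint angles; "dq": joint speeds; "tau": joint torques, N m; "eef_pos": TCP position; "ee_rot": TCP orientation; "contact_force": force on the tool from outside, world axes, zero at the start; "ft_torque": the same for the moment, N m; "opening": opening from 0.0 (shut) to 1.0 (fully open); "grip_force": force on a finger pad.
Only numpy, scipy, OpenCV 4.12 (cv2) and the standard library are available. Lean on these libraries where they do the work, as an engineer would, in place of code of your own. Each camera call takes 0.05 s, during which the arm holds its last target. There are 200 camera calls.

TASK

I am about to do up the nut of this spindle. Slide the brass spacer ring down over the arbor until it sits flat on the red cutter block and let go of it; then pull the black grip of the sprung spindle lock out until its pointer stands on the red line, and finish still holding it there, because the spring takes it back when you let go. Leave the other loose things where they lie.

Things in the scene. Friction and masses are not known exactly. Their poses are not given: they have to be found in the camera images.
- spacer_ring: plain brass-coloured spacer ring to fit: 56 mm outside diameter, bore 32.6 mm, 24 mm high, about 0.22 kg, lying flat with the bore upright; origin at the centre of its underside, z up
- spindle_stand: green spindle stand, screwed down; origin on the arbor axis, on the work surface; its -x axis points from the arbor to the lock grip: the pull direction. Foot 130 mm wide, 59 mm behind (+x) to 67 mm in front, then a tongue 84 mm wide to 158 mm in front. Bearing head 88x106 mm, to 60 mm high; on it a red cutter block 95 mm across, flat top at 106 mm; the upright arbor stands out of that
- arbor_seat (a point): centre of the cutter block's flat top, on the arbor axis, 106 mm above the work surface: the underside of the seated ring comes to this point. The arbor is 30 mm in diameter for 18 mm above it, then narrows over a 4 mm cone to the 28 mm threaded end
- arbor_top (a point): centre of the top face of the threaded arbor end, on its axis, 52 mm above arbor_seat; the end is chamfered
- lock_grip (a point): point on the axis of the upright round black grip of the spindle lock, at the middle of its gripping length, 68.5 mm above the work surface. Plastic 23 mm in diameter (25 mm near the top), from 42 to 91 mm above the work surface, on a 13 mm steel stem; grip it from above. Fixed on the lock slide, 140 mm from the arbor axis along the stand's -x while home
- lock_slide (a joint): how far the lock slide is pulled out, m: 0 home, 0.050 end of travel; the grip moves along the stand's -x. A spring draws it home with 6 N at 0, rising 1.5 N per 10 mm; it never stays out by itself. 0.028 = pointer on the red line: there the fork's jaws are centred on the arbor's flats; short of it or beyond it they run off the flats
- pointer_tip (a point): end of the thin black pointer on the lock slide, just over the scale strip, 29 mm above the work surface; moves with the slide
- red_line (a point): point on the fixed red line (3 mm wide, 18 mm long) across the aluminium scale strip beside the slide; 28 mm in the stand's -x direction from the pointer while the lock is home
- thin_spacer: bystander: thin grey steel spacer ring, 66 mm across, 10 mm high, solid to touch; origin at the centre of its underside. Not the ring to fit; it may have changed places with the brass one
- spindle_nut: bystander: dark steel hexagon nut of the spindle, 45 mm across the flats, 20 mm high, lying flat; origin at the centre of its underside
- block_plane: bystander: block plane, 48x160x56 mm (x, y, z); origin at the centre of its underside
- bit_block: bystander: wooden block with five router bits, 60x130x68 mm; origin at the centre of its underside
- spanner: bystander: open-end spanner, 40x211x8 mm, long side along its y; origin at the centre of its underside
- sanding_block: bystander: cork sanding block, 64x112x37 mm; origin at the centre of its underside
- pencil_red: bystander: flat red carpenter's pencil, 17x171x8 mm; origin at the centre of its underside
Mind the look-alikes: they are no part of the job. Of the things that look like the spacer_ring, the smaller one is meant.

How it is judged:
On the way, in this order (a step that is already met when the one before it is completed fails the run):
1. the brass ring sits flat on the cutter block, round the arbor, and is let go (z of spacer_ring in the frame of arbor_seat between -0.004 and 0.004 m and horizontal distance between spacer_ring and arbor_seat below 0.005 m and angle between spacer_ring's own z axis and vertical below 0.1 rad and contact force between the fingers and spacer_ring below 0.3 N), for 0.2 s.
2. the lock is pulled out until its pointer stands on the red line, held by the gripper (z of spacer_ring in the frame of arbor_seat between -0.004 and 0.004 m and horizontal distance between spacer_ring and arbor_seat below 0.005 m and angle between spacer_ring's own z axis and vertical below 0.1 rad and value of joint lock_slide between 0.024 and 0.032 m and contact force between the fingers and lock_slide above 2 N), for 0.3 s.
At the end, for the whole second after the job is handed in: The brass ring sits flat on the cutter block round the arbor (within 4 mm in height, 5 mm sideways, 0.1 rad), let go and at rest; the fingers still hold the black lock grip (2 N or more), the slide at rest with its pointer within 4 mm of the red line (24 to 32 mm out) (all of step 2 and contact force between the fingers and spacer_ring below 0.3 N and velocity of joint lock_slide between -0.005 and 0.005 m/s and linear speed of spacer_ring below 0.01 m/s); the arm keeps its last pose, push and grip.
It fails at once if another loose thing (thin spacer, nut, plane, bit block, spanner, sanding block or pencil) is moved more than 25 mm (distance of any of thin_spacer, spindle_nut, block_plane, bit_block, spanner, sanding_block, pencil_red from where it was at the start of the episode above 0.025 m).
It also fails if it takes over 53 s, if anything falls off the work surface, if the arm or the gripper's body presses on something with over 40 N, if the wrist force passes 120 N, or if a joint passes its speed limit or range.

## Working session

There is one attempt and no reset: what is moved stays moved. The work goes in short steps, Python scripts to look and compute and a tool call to move; the robot and the scene stay as the last step left them, time stands still between calls to the robot, and variables do not carry over. Pictures are saved under pics/ and viewed, at most 10 in all, crops included, and the job is handed in when it is done.

Besides the shell and the picture viewer there is one more tool, called after ">>>" as name(argument=value, ...), one argument or row to a line, values as JSON. step_arm: Moves the arm, as the interface text tells. Its arguments: {"type":"object","properties":{"rows":{"type":"array","items":{"type":"array","items":{"type":"number"}}},"squeeze":{"type":"number"}},"required":["rows"]}

```bash
mkdir -p pics; cat > h.py <<'E'
from plant import *
import numpy as np, cv2
def save(n,im): cv2.imwrite(f'pics/{n}.png',im[:,:,::-1])
def cloud(cam,dep,ci):
    K=ci["intrinsics"];v,u=np.mgrid[:dep.shape[0],:dep.shape[1]]
    P=np.stack([(u-K[0][2])/K[0][0]*dep,(v-K[1][2])/K[1][1]*dep,dep],-1)
    return (P-np.array(ci["t"]))@np.array(ci["R"])
E
python3 - <<'E'
from h import *
s=observe();print(s["clock"],s["eef_pos"],s["ee_rot"],s["opening"])
for c in("top","side"):
    im,d=capture(c);save(c+"0",im);np.savez(f'{c}0.npz',im=im,d=d)
    for l in ["spacer_ring","spindle_stand","lock_grip","pointer_tip","red_line","thin_spacer","spindle_nut","arbor_top"]+(["block_plane","bit_block","spanner","sanding_block","pencil_red"] if c=="top" else []):
        print(c,l,[(np.round(b["centre"],3).tolist(),round(b["confidence"],2)) for b in boxes_of(c,l)[:3]])
E
```

```text
0.0 [ 0.13838777 -0.50599423  0.21204194] [ 9.91112209e-01  1.33026319e-01  6.97751676e-06 -7.66548754e-04] 1.0035139217678397
top spacer_ring [([0.488, 0.269, 0.025], 0.64), ([0.565, -0.111, 0.036], 0.62), ([0.523, -0.227, 0.01], 0.5)]
top spindle_stand [([0.552, 0.036, 0.026], 0.66)]
top lock_grip [([0.509, 0.029, 0.028], 0.63)]
top pointer_tip [([0.509, 0.031, 0.02], 0.93)]
top red_line [([0.549, 0.037, 0.024], 0.65)]
top thin_spacer [([0.524, -0.23, 0.01], 0.65)]
top spindle_nut [([0.661, -0.21, 0.017], 0.64)]
top arbor_top [([0.549, 0.032, 0.025], 0.93)]
top block_plane [([0.639, 0.268, 0.037], 0.58)]
top bit_block [([0.659, -0.331, 0.028], 0.8)]
top spanner [([0.461, -0.394, 0.008], 0.71)]
top sanding_block [([0.411, 0.391, 0.037], 0.58), ([0.524, -0.231, 0.009], 0.56)]
top pencil_red [([0.524, 0.428, 0.01], 0.64)]
side spacer_ring [([0.488, 0.276, 0.022], 0.74), ([0.559, -0.095, 0.023], 0.67)]
side spindle_stand [([0.562, 0.066, 0.026], 0.86)]
side lock_grip [([0.481, 0.032, 0.028], 0.67), ([0.563, 0.067, 0.026], 0.22)]
side pointer_tip [([0.487, 0.034, 0.022], 0.61)]
side red_line [([0.561, 0.068, 0.027], 0.81)]
side thin_spacer [([0.52, -0.217, 0.015], 0.57)]
side spindle_nut [([0.566, 0.065, 0.027], 0.25)]
side arbor_top [([0.563, 0.066, 0.025], 0.69)]
```

View pics/top0.png

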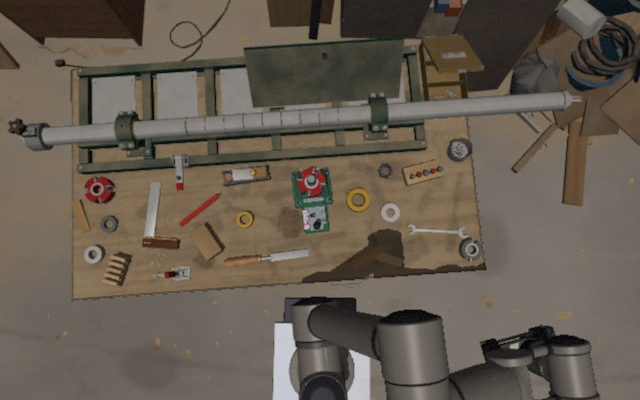

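View pics/side0.png

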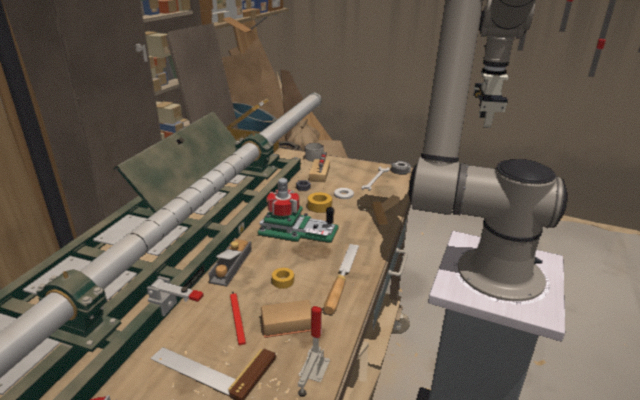

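The top view shows the small brass ring at (245,219), the larger look-alike at (358,199), and the stand at (312,185) with its grip towards the robot. The side view agrees: small ring at (283,277), grip at (330,215). Next I move the wrist camera over the stand.

>>> step_arm(
  rows=[
    [1,1,0.8,0,91.8],
    [1,1,0.8,0,91.8],
    [1,1,0.8,0,91.8],
    [1,1,0.8,0,91.8],
    [1,1,0.8,0,91.8],
  ],
)

```text
clock: 1.78
eef_pos: [0.2641, -0.3805, 0.3135]
ee_rot: [0.991, 0.133, 0.0, 0.0]
contact_force: [0.3, -1.3, -0.5]
opening: 1.001
grip_force: 0.0
```

>>> step_arm(
  rows=[
    [1,1,0,0,91.8],
    [1,1,0,0,91.8],
    [1,1,0,0,91.8],
    [1,1,0,0,91.8],
    [1,1,0,0,91.8],
  ],
)

```text
clock: 2.4
eef_pos: [0.3892, -0.2555, 0.3128]
ee_rot: [0.991, 0.133, 0.0, 0.0]
contact_force: [-0.1, -1.1, -0.5]
opening: 1.002
grip_force: 0.0
```

>>> step_arm(
  rows=[
    [1,1,0,0,91.8],
    [1,1,0,0,91.8],
    [0,1,0,0,91.8],
    [0,1,0,0,91.8],
    [0,1,0,0,91.8],
  ],
)

```text
clock: 3.02
eef_pos: [0.4384, -0.1306, 0.3127]
ee_rot: [0.991, 0.133, -0.0, 0.0]
contact_force: [0.2, 0.5, -0.5]
opening: 0.999
grip_force: 0.0
```

>>> step_arm(
  rows=[
    [0,1,0,0,91.8],
    [0,1,0,0,91.8],
    [0,1,0,0,91.8],
    [0,1,0,0,91.8],
    [0,0,0,0,91.8],
  ],
)

```text
clock: 3.65
eef_pos: [0.4383, -0.0304, 0.3129]
ee_rot: [0.991, 0.134, 0.0, 0.0]
contact_force: [-1.4, -0.1, 0.1]
opening: 0.998
grip_force: 0.0
```

```bash
python3 - <<'E'
from h import *
s=observe();print(s["clock"],s["eef_pos"],s["ee_rot"],s["contact_force"])
ci=camera_info("wrist");R=np.array(ci["R"]);print("cam",-R.T@np.array(ci["t"]),R)
im,d=capture("wrist");save("w1",im);np.savez('w1.npz',im=im,d=d,**{k:np.array(v) for k,v in ci.items()})
for l in["spacer_ring","lock_grip","pointer_tip","red_line","arbor_top","arbor_seat"]:
    print(l,[(np.round(b["centre"],3).tolist(),round(b["confidence"],2)) for b in boxes_of("wrist",l)[:3]])
E
```

```text
3.65 [ 0.43834595 -0.03037979  0.31292008] [9.90953013e-01 1.34209154e-01 1.64239697e-04 4.89501002e-05] [-1.40837289 -0.06027187  0.06757847]
cam [ 0.51231352 -0.00969315  0.48523219] [[ 2.66641502e-01 -9.63795647e-01  5.10375130e-04]
 [-9.23929624e-01 -2.55461461e-01  2.84769189e-01]
 [-2.74328923e-01 -7.64028351e-02 -9.58595978e-01]]
spacer_ring [([0.492, 0.266, 0.024], 0.92), ([0.524, -0.226, 0.012], 0.74), ([0.553, 0.029, 0.027], 0.66)]
lock_grip [([0.507, 0.028, 0.022], 0.95)]
pointer_tip [([0.507, 0.027, 0.027], 0.84)]
red_line [([0.552, 0.029, 0.023], 0.77)]
arbor_top [([0.552, 0.029, 0.025], 0.95)]
arbor_seat [([0.555, 0.034, 0.026], 0.87)]
```

View pics/w1.png

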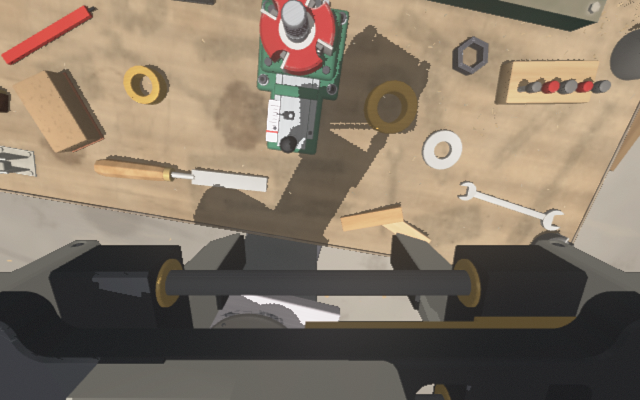

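The wrist view shows the arbor at (293,25), the grip at (289,144), the pointer and scale at about (285,110), the small ring at (146,85) and the big ring at (391,106). I get the positions from depth.

```bash
cat >> h.py <<'E'
def disc(P,c,r,z0,z1):
    "min enclosing circle and z of points of the cloud near c within heights"
    m=(np.hypot(P[...,0]-c[0],P[...,1]-c[1])<r)&(P[...,2]>z0)&(P[...,2]<z1)
    Q=P[m]
    if len(Q)<5: return None
    (x,y),rr=cv2.minEnclosingCircle((Q[:,:2]*1000).astype(np.float32))
    return len(Q),round(x/1000,4),round(y/1000,4),'r',round(rr/1000,4),'z',np.round(np.percentile(Q[:,2],[10,50,90]),4).tolist(),'mean',np.round(Q[:,:2].mean(0),4)
E
python3 - <<'E'
from h import *
for n in("w1","top0","side0"):
    f=np.load(n+'.npz'); ci=f if n=="w1" else camera_info(n[:-1])
    P=cloud(n,f["d"],ci)
    print(n)
    print(' arbor top',disc(P,(.61,.05),.06,.15,.175))
    Q=P[(P[...,2]>.15)&(P[...,2]<.17)&(abs(P[...,0]-.6)<.08)&(abs(P[...,1]-.04)<.08)];print(Q.mean(0) if len(Q) else 0)
    print(' cutter',disc(P,(.59,.05),.07,.1,.112))
    print(' grip',disc(P,(.465,.025),.045,.084,.1))
    for c in((.49,.268),(.565,-.11)): print(' ring',disc(P,c,.05,.018,.04))
    print(' thin',disc(P,(.524,-.228),.05,.006,.018))
    if n=="w1":
        for uv in((293,25),(289,144),(289,115)): print(uv,P[uv[1],uv[0]])
im=np.load('w1.npz')["im"];cv2.imwrite('pics/w1c.png',cv2.resize(im[60:170,230:350,::-1],None,fx=5,fy=5,interpolation=cv2.INTER_CUBIC))
E
```

```text
w1
 arbor top (635, 0.6074, 0.043, 'r', 0.0139, 'z', [0.155, 0.1581, 0.1592], 'mean', array([0.6063, 0.0421]))
[0.60626826 0.04209627 0.15755609]
 cutter (3222, 0.6072, 0.043, 'r', 0.0476, 'z', [0.1047, 0.1063, 0.1075], 'mean', array([0.6004, 0.0396]))
 grip (222, 0.4692, 0.0233, 'r', 0.0119, 'z', [0.0866, 0.0905, 0.0919], 'mean', array([0.4698, 0.0229]))
 ring (821, 0.4906, 0.2673, 'r', 0.0282, 'z', [0.0215, 0.024, 0.0253], 'mean', array([0.4911, 0.2666]))
 ring (1558, 0.5616, -0.115, 'r', 0.0395, 'z', [0.0314, 0.0342, 0.0354], 'mean', array([ 0.5624, -0.1143]))
 thin (982, 0.5229, -0.2272, 'r', 0.0337, 'z', [0.009, 0.0103, 0.0115], 'mean', array([ 0.5229, -0.2258]))
(293, 25) [0.59684529 0.04004856 0.15897584]
(289, 144) [0.47120408 0.02036305 0.09194847]
(289, 115) [0.50823142 0.03576593 0.02991739]
top0
 arbor top (61, 0.6105, 0.0443, 'r', 0.0137, 'z', [0.1541, 0.159, 0.1618], 'mean', array([0.6098, 0.0442]))
[0.60977608 0.04415824 0.158489  ]
 cutter (456, 0.6113, 0.0448, 'r', 0.0472, 'z', [0.103, 0.1068, 0.1102], 'mean', array([0.6088, 0.0443]))
 grip (41, 0.471, 0.0245, 'r', 0
[... 364 characters left out ...]
ray([ 0.5274, -0.2258]))
side0
 arbor top (52, 0.6074, 0.0467, 'r', 0.0139, 'z', [0.1513, 0.1563, 0.159], 'mean', array([0.6054, 0.0487]))
[0.60536323 0.04868388 0.15564747]
 cutter (327, 0.6061, 0.0467, 'r', 0.0482, 'z', [0.1022, 0.1053, 0.1076], 'mean', array([0.6018, 0.0563]))
 grip (36, 0.467, 0.028, 'r', 0.0114, 'z', [0.0859, 0.0887, 0.0912], 'mean', array([0.467 , 0.0294]))
 ring (214, 0.4896, 0.2711, 'r', 0.0291, 'z', [0.0203, 0.0231, 0.025], 'mean', array([0.489 , 0.2723]))
 ring (302, 0.5599, -0.1135, 'r', 0.0429, 'z', [0.0212, 0.0318, 0.0354], 'mean', array([ 0.5581, -0.1065]))
 thin (141, 0.5197, -0.2239, 'r', 0.036, 'z', [0.007, 0.0093, 0.0111], 'mean', array([ 0.5206, -0.2215]))
```

View pics/w1c.png

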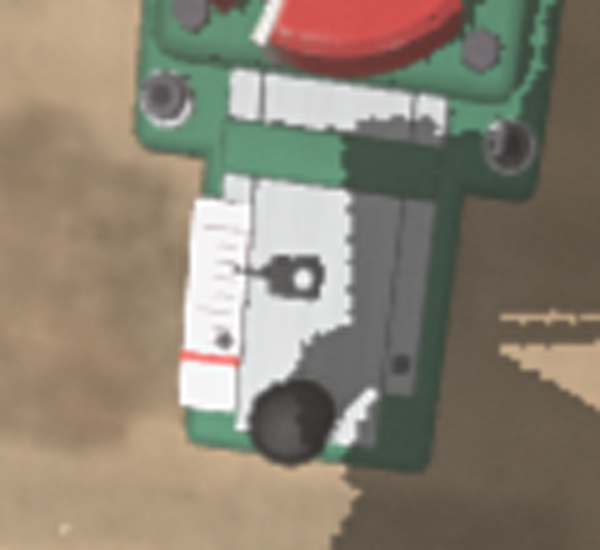

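The crop shows the pointer at (240,270), the red line at (210,357) and the grip at (290,420). All three views agree on heights: ring 24 mm, cutter 106, arbor 158, grip 91. They also agree on the ring-to-arbor offset of (0.1175, -0.2243). I check finger clearance at the ring next.

```bash
python3 - <<'E'
from h import *
f=np.load('w1.npz');P=cloud('w',f["d"],f)
c=np.array([.491,.268]);a=.267;ex=np.array([np.cos(a),np.sin(a)]);ey=np.array([np.sin(a),-np.cos(a)])
for yw in(.267,.14,0.5,-.1):
    ex=np.array([np.cos(yw),np.sin(yw)]);ey=np.array([np.sin(yw),-np.cos(yw)])
    q=P[...,:2]-c;X=q@ex;Y=q@ey
    m=(abs(X)<.018)&(abs(Y)>.029)&(abs(Y)<.07)&(P[...,2]>.006)
    b=(abs(X)<.042)&(abs(Y)<.1)&(P[...,2]>.03)
    print(yw,m.sum(),b.sum(),P[b][:,2].max() if b.any() else 0)
E
```

```text
0.267 0 0 0
0.14 0 0 0
0.5 0 0 0
-0.1 0 0 0
```

>>> step_arm(
  rows=[
    [0.42,1,0,0,91.8],
    [0.42,1,0,0,91.8],
    [0.42,1,0,0,91.8],
    [0.42,1,-0.5,0,91.8],
    [0.42,1,-0.5,0,91.8],
  ],
)

```text
clock: 4.62
eef_pos: [0.4914, 0.0939, 0.2874]
ee_rot: [0.991, 0.133, 0.0, 0.0]
contact_force: [-0.7, 0.1, -0.7]
opening: 1.002
grip_force: 0.0
```

>>> step_arm(
  rows=[
    [0,1,-1,0,91.8],
    [0,1,-1,0,91.8],
    [0,1,-1,0,91.8],
    [0,1,-1,0,91.8],
    [0,1,-1,0,91.8],
  ],
)

```text
clock: 5.25
eef_pos: [0.4912, 0.2189, 0.1618]
ee_rot: [0.991, 0.133, -0.0, 0.0]
contact_force: [-0.4, -0.5, -0.2]
opening: 0.996
grip_force: 0.0
```

>>> step_arm(
  rows=[
    [0,1,-1,0,91.8],
    [0,0.98,-1,0,91.8],
    [0,0,-1,0,91.8],
    [0,0,-1,0,80],
    [0,0,0,0,80],
  ],
)

```text
clock: 5.88
eef_pos: [0.4899, 0.2672, 0.0609]
ee_rot: [0.991, 0.133, -0.002, 0.001]
contact_force: [-0.6, 0.1, 0.1]
opening: 0.879
grip_force: 0.0
```

```bash
python3 - <<'E'
from h import *
s=observe();print(s["clock"],s["eef_pos"],s["contact_force"],s["opening"])
ci=camera_info("wrist");im,d=capture("wrist");save("w2",im)
P=cloud('w',d,ci);print(disc(P,(.491,.268),.04,.018,.03))
E
```

```text
5.875 [0.4898535  0.26721072 0.0609232 ] [-0.57237285  0.06058152  0.07988845] 0.87874212378283
(2450, 0.4908, 0.268, 'r', 0.0279, 'z', [0.0227, 0.024, 0.0249], 'mean', array([0.4921, 0.2684]))
```

View pics/w2.png

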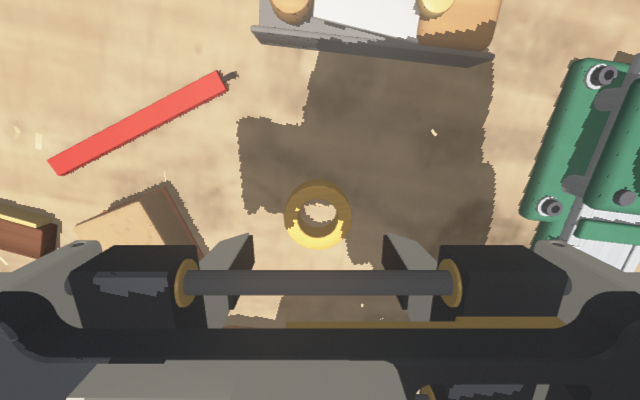

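The ring sits at (320,215), centred between the open fingers. I go down and grip.

>>> step_arm(
  rows=[
    [0.04,0.02,-0.8,0,80],
    [0,0,-0.7,0,80],
    [0,0,0,0,80],
  ],
)

```text
clock: 6.3
eef_pos: [0.4921, 0.2683, 0.0255]
ee_rot: [0.991, 0.133, -0.0, 0.0]
contact_force: [-0.3, 0.1, 0.6]
opening: 0.87
grip_force: 0.0
```

>>> step_arm(
  rows=[
    [0,0,0,0,60],
    [0,0,0,0,50],
    [0,0,0,0,50],
    [0,0,0,0,50],
    [0,0,0,0,50],
  ],
  squeeze=25,
)

```text
clock: 6.92
eef_pos: [0.4919, 0.2686, 0.0253]
ee_rot: [0.991, 0.133, 0.0, 0.0]
contact_force: [0.8, -0.2, -0.5]
opening: 0.547
grip_force: 0.0
```

```bash
python3 - <<'E'
from h import *
s=observe();print(s["eef_pos"],s["ee_rot"],s["opening"],s["grip_force"])
ci=camera_info("wrist");im,d=capture("wrist")
P=cloud('w',d,ci);print(disc(P,(.491,.268),.06,.018,.03));np.savez('w3.npz',im=im,d=d)
ims,d2=capture("side");P=cloud('s',d2,camera_info("side"));print(disc(P,(.491,.268),.05,.018,.03))
o=np.hstack([cv2.resize(im,(480,300)),cv2.resize(ims[220:320,210:370],(480,300))[:, :320]]);save("w3",o)
E
```

```text
[0.49193748 0.26857553 0.0253055 ] [9.91112101e-01 1.33029323e-01 1.36092868e-05 5.30207063e-05] 0.5473360139720322 0.0
(3214, 0.4907, 0.2679, 'r', 0.028, 'z', [0.0224, 0.024, 0.0249], 'mean', array([0.4935, 0.2688]))
(150, 0.4893, 0.2702, 'r', 0.0289, 'z', [0.0197, 0.0232, 0.0251], 'mean', array([0.4832, 0.2782]))
```

View pics/w3.png

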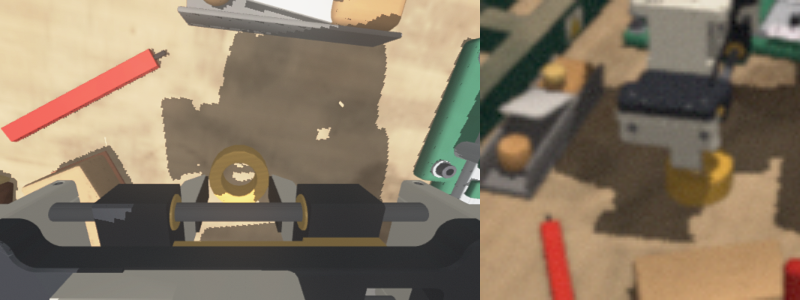

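```bash
python3 - <<'E'
from h import *
f=np.load('w3.npz');P=cloud('w',f["d"],camera_info("wrist"))
a=.267;ex=np.array([np.cos(a),np.sin(a)]);ey=np.array([np.sin(a),-np.cos(a)])
q=P[...,:2]-observe()["eef_pos"][:2];X=q@ex;Y=q@ey;Z=P[...,2]
for z in np.arange(.0,.075,.01):
    for sg in(1,-1):
        m=(Z>z)&(Z<z+.01)&(abs(X)<.03)&(Y*sg>.02)&(Y*sg<.08)&(f["d"]>0)
        if z==0: m&=Z>.006
        if m.sum()>3: print(round(z,3),sg,m.sum(),'Y',np.round(np.percentile(Y[m],[0,50,100]),4),'X',np.round(np.percentile(X[m],[0,100]),4))
E
```

```text
0.0 1 8 Y [0.0203 0.0233 0.0256] X [0.0101 0.0178]
0.0 -1 7 Y [-0.0251 -0.0232 -0.0201] X [0.01   0.0177]
0.01 1 17 Y [0.0203 0.0229 0.0254] X [0.0105 0.0176]
0.01 -1 17 Y [-0.0251 -0.0225 -0.0203] X [0.0101 0.0172]
0.02 1 396 Y [0.02   0.0228 0.0274] X [-0.0193  0.0176]
0.02 -1 366 Y [-0.0276 -0.0227 -0.02  ] X [-0.0188  0.0176]
0.03 1 9 Y [0.0248 0.025  0.0291] X [-0.0103  0.0103]
0.03 -1 4 Y [-0.029  -0.0253 -0.0253] X [-0.0068  0.0101]
0.04 1 184 Y [0.0247 0.0262 0.0381] X [-0.0098  0.0112]
0.04 -1 187 Y [-0.0386 -0.0264 -0.025 ] X [-0.0096  0.0112]
0.05 1 300 Y [0.0246 0.0301 0.0416] X [-0.0066  0.0113]
0.05 -1 302 Y [-0.0423 -0.0303 -0.025 ] X [-0.0073  0.0113]
0.06 1 322 Y [0.0246 0.0307 0.0415] X [-0.0015  0.0115]
0.06 -1 321 Y [-0.0418 -0.0314 -0.0251] X [-0.0029  0.0112]
0.07 1 304 Y [0.0245 0.0301 0.0388] X [-0.0099  0.0114]
0.07 -1 298 Y [-0.0394 -0.0306 -0.0251] X [-0.0103  0.0114]
```

```bash
python3 - <<'E'
from h import *
f=np.load('w1.npz');P=cloud('w',f["d"],f)
a=.267;ex=np.array([np.cos(a),np.sin(a)]);ey=np.array([np.sin(a),-np.cos(a)])
t=np.array([ 0.43834595,-0.03037979,0.31292008]);q=P[...,:2]-t[:2];X=q@ex;Y=q@ey;Z=P[...,2]-t[2]
m=(abs(Y)>.035)&(abs(Y)<.075)&(abs(X)<.03)&(Z>-.08)&(Z<.06)&(f["d"]>0)
print("lowest",np.round(np.sort(Z[m])[[0,20,100]],4)); 
for sg in(1,-1):
    k=m&(Y*sg>0)&(Z<.005);print(sg,k.sum(),Y[k].min(),Y[k].max(),X[k].min(),X[k].max())
K=f["intrinsics"];p=f["R"]@np.append(t[:2],t[2]-.017)+f["t"];print((K@p)[:2]/p[2])
for r in range(228,262,4): print(r,[(np.round([X[r,c],Y[r,c],Z[r,c]],3).tolist()) for c in(236,400)])
E
```

```text
lowest [0.0135 0.0149 0.017 ]Traceback (most recent call last):
  File "<stdin>", line 8, in <module>
    return umr_minimum(a, axis, None, out, keepdims, initial, where)
ValueError: zero-size array to reduction operation minimum which has no identity
```

```bash
python3 - <<'E'
from h import *
f=np.load('w1.npz');P=cloud('w',f["d"],f)
a=.267;ex=np.array([np.cos(a),np.sin(a)]);ey=np.array([np.sin(a),-np.cos(a)])
t=np.array([ 0.43834595,-0.03037979,0.31292008])
for y in(-.05,0,.05):
  for z in(-.017,0,.0135,.03):
    for x in(0.0095,-.0095):
        w=np.append(t[:2]+ey*y+ex*x,t[2]+z);p=f["R"]@w+f["t"];uv=(f["intrinsics"]@p)[:2]/p[2];print(y,z,x,uv.round(),p[2].round(3),end=' ')
        u,v=uv.round().astype(int);print(f["d"][v,u].round(3))
s=observe();im,d=capture("side");P=cloud('s',d,camera_info("side"))
q=P[...,:2]-s["eef_pos"][:2];X=q@ex;Y=q@ey;Z=P[...,2]
m=(abs(X)<.02)&(abs(Y)>.025)&(abs(Y)<.05)&(Z>.005)&(Z<.08)
print(s["eef_pos"],"side low",np.round(np.sort(Z[m])[:60:4],4),m.sum())
for v in range(262,286,3):print(v,[(np.round([X[v,u],Y[v,u],Z[v,u]],3).tolist()) for u in(276,280,284)])
E
```

```text
-0.05 -0.017 0.0095 [249. 217.] 0.201 0.513
-0.05 -0.017 -0.0095 [251. 241.] 0.206 0.858
-0.05 0 0.0095 [243. 225.] 0.184 0.0
-0.05 0 -0.0095 [245. 251.] 0.19 0.792
-0.05 0.0135 0.0095 [237. 233.] 0.171 0.168
-0.05 0.0135 -0.0095 [240. 261.] 0.177 0.163
-0.05 0.03 0.0095 [229. 245.] 0.156 0.153
-0.05 0.03 -0.0095 [232. 275.] 0.161 0.087
0 -0.017 0.0095 [318. 217.] 0.201 0.514
0 -0.017 -0.0095 [318. 241.] 0.206 0.528
0 0 0.0095 [318. 226.] 0.184 0.519
0 0 -0.0095 [318. 251.] 0.19 1.308
0 0.0135 0.0095 [318. 233.] 0.171 0.524
0 0.0135 -0.0095 [318. 261.] 0.177 1.432
0 0.03 0.0095 [318. 245.] 0.156 1.298
0 0.03 -0.0095 [318. 275.] 0.161 0.086
0.05 -0.017 0.0095 [387. 217.] 0.201 0.498
0.05 -0.017 -0.0095 [385. 241.] 0.206 0.527
0.05 0 0.0095 [393. 226.] 0.184 0.511
0.05 0 -0.0095 [391. 252.] 0.19 0.171
0.05 0.0135 0.0095 [398. 234.] 0.171 0.168
0.05 0.0135 -0.0095 [396. 261.] 0.177 0.161
0.05 0.03 0.0095 [407. 245.] 0.156 0.152
0.05 0.03 -0.0095 [404. 275.] 0.161 0.087
[0.49189757 0.26855877 0.02522394] side low [0.0052 0.006  0.007  0.0091 0.0103 0.0108 0.013  0.0137 0.0153 0.0167
 0.0176 0.0189 0.0202 0.021  0.0228] 131
262 [[-0.007, -0.086, 0.122], [-0.019, -0.095, 0.13], [-0.028, -0.096, 0.132]]
265 [[-0.007, -0.085, 0.113], [-0.017, -0.087, 0.116], [-0.22, -0.898, 0.74]]
268 [[-0.008, -0.09, 0.108], [-0.016, -0.087, 0.108], [-0.026, -0.087, 0.109]]
271 [[0.004, -0.046, 0.065], [-0.005, -0.044, 0.066], [0.0, 0.019, 0.017]]
274 [[0.004, -0.045, 0.056], [-0.005, -0.043, 0.056], [-0.001, 0.013, 0.012]]
277 [[0.013, -0.014, 0.022], [0.01, 0.015, -0.001], [-0.0, 0.016, 0.0]]
280 [[0.01, -0.027, 0.024], [0.0, -0.024, 0.023], [-0.009, -0.023, 0.022]]
283 [[0.01, -0.026, 0.013], [-0.001, -0.03, 0.018], [-0.009, -0.024, 0.015]]
```

Both cameras put the real fingertips about 13 mm behind the reported TCP, not 17 mm ahead. The side view shows the finger ending at z ≈ 0.04, so the fingers closed above the ring without touching it. I reopen and go about 33 mm lower in steps, watching the force.

>>> step_arm(
  rows=[
    [0,0,0,0,80],
    [0,0,0,0,80],
    [0,0,0,0,80],
    [-0.04,-0.02,0,0,80],
    [0,0,0,0,80],
  ],
)

```text
clock: 7.7
eef_pos: [0.4908, 0.268, 0.0252]
ee_rot: [0.991, 0.133, -0.0, 0.0]
contact_force: [-0.1, -0.8, -0.5]
opening: 0.871
grip_force: 0.0
```

>>> step_arm(
  rows=[
    [0,0,-0.4,0,80],
    [0,0,-0.4,0,80],
    [0,0,-0.2,0,80],
    [0,0,0,0,80],
  ],
)

```text
clock: 8.2
eef_pos: [0.4906, 0.2679, -0.0005]
ee_rot: [0.991, 0.133, -0.001, 0.0]
contact_force: [0.1, -0.1, 0.4]
opening: 0.872
grip_force: 0.0
```

```bash
python3 - <<'E'
from h import *
s=observe();print(s["clock"],s["eef_pos"],s["contact_force"],s["opening"])
a=.267;ex=np.array([np.cos(a),np.sin(a)]);ey=np.array([np.sin(a),-np.cos(a)])
for c in("side","wrist"):
    ci=camera_info(c);im,d=capture(c);P=cloud(c,d,ci);q=P[...,:2]-s["eef_pos"][:2];X=q@ex;Y=q@ey;Z=P[...,2]
    m=(abs(X)<.013)&(abs(Y)>.034)&(abs(Y)<.062)&(Z>.004)&(Z<.06)
    print(c,m.sum(),np.round(np.sort(Z[m])[:20:2],4), disc(P,(.491,.268),.04,.018,.03))
E
```

```text
8.2 [ 4.90558311e-01  2.67903691e-01 -4.88393334e-04] [ 0.08612873 -0.14765835  0.42268394] 0.8715555725977413
side 122 [0.0042 0.0164 0.019  0.0221 0.024  0.0243 0.0272 0.0279 0.0285 0.0288] (49, 0.4887, 0.2721, 'r', 0.0279, 'z', [0.0189, 0.0231, 0.0253], 'mean', array([0.4695, 0.2762]))
wrist 3180 [0.0134 0.0137 0.0141 0.0141 0.0142 0.0144 0.0144 0.0145 0.0145 0.0147] (3070, 0.491, 0.268, 'r', 0.04, 'z', [0.0224, 0.024, 0.0248], 'mean', array([0.5014, 0.2698]))
```

That confirms it: the reported TCP is at z ≈ 0 with no contact, and the tips are seen at 0.0135. I go 9 mm lower and close.

>>> step_arm(
  rows=[
    [0,0,-0.2,0,80],
    [0,0,-0.14,0,80],
    [0,0,0,0,80],
  ],
)

```text
clock: 8.68
eef_pos: [0.4907, 0.268, -0.0086]
ee_rot: [0.991, 0.133, -0.0, 0.0]
contact_force: [0.5, -0.8, -0.4]
opening: 0.874
grip_force: 0.0
```

>>> step_arm(
  rows=[
    [0,0,0,0,60],
    [0,0,0,0,40],
    [0,0,0,0,40],
    [0,0,0,0,40],
    [0,0,0,0,40],
  ],
  squeeze=25,
)

```text
clock: 9.3
eef_pos: [0.491, 0.2681, -0.0081]
ee_rot: [0.991, 0.133, 0.0, 0.0]
contact_force: [0.4, -0.4, 0.8]
opening: 0.604
grip_force: 25.0
```

Gripped: opening 55.5 mm, 25 N. I lift and carry it to above the arbor.

>>> step_arm(
  rows=[
    [0,0,0.6,0,40],
    [0,0,1,0,40],
    [0,0,1,0,40],
    [0,0,1,0,40],
    [0.5,-0.5,1,0,40],
  ],
)

```text
clock: 9.93
eef_pos: [0.5027, 0.256, 0.1083]
ee_rot: [0.991, 0.134, -0.0, -0.0]
contact_force: [0.1, 0.5, -1.7]
opening: 0.604
grip_force: 25.0
```

>>> step_arm(
  rows=[
    [0.5,-0.8,1,0,40],
    [0.5,-1,1,0,40],
    [0.5,-1,1,0,40],
    [0.5,-1,0.4,0,40],
    [0.5,-1,0,0,40],
  ],
)

```text
clock: 10.55
eef_pos: [0.5665, 0.1348, 0.1937]
ee_rot: [0.991, 0.133, 0.001, 0.0]
contact_force: [-1.0, 0.0, -2.3]
opening: 0.603
grip_force: 25.0
```

>>> step_arm(
  rows=[
    [0.5,-1,0,0,40],
    [0.5,-1,0,0,40],
    [0.5,-1,0,0,40],
    [0.2,-0.68,0,0,40],
    [0,0,0,0,40],
  ],
)

```text
clock: 11.18
eef_pos: [0.6083, 0.0427, 0.1919]
ee_rot: [0.991, 0.132, -0.0, -0.0]
contact_force: [-0.2, 0.9, -2.4]
opening: 0.606
grip_force: 25.0
```

```bash
python3 - <<'E'
from h import *
s=observe();print(s["clock"],s["eef_pos"],s["contact_force"],s["opening"],s["grip_force"])
zb=s["eef_pos"][2]+.008
for c in("side","wrist","top"):
    ci=camera_info(c);im,d=capture(c);P=cloud(c,d,ci);save("p_"+c,im)
    t=s["eef_pos"]
    print(c,'ring',disc(P,t[:2],.029 if c!='wrist' else .029,zb+.018,zb+.028),'cutter',disc(P,(.608,.044),.055,.1,.112))
    if c=="wrist":np.savez('w4.npz',im=im,d=d,**{k:np.array(v) for k,v in ci.items()})
E
```

```text
11.175 [0.60828121 0.04269377 0.19187536] [-0.24662459  0.93674731 -2.41540638] 0.6059422309142632 24.999442007392645
side ring (55, 0.608, 0.0425, 'r', 0.0287, 'z', [0.219, 0.2229, 0.2245], 'mean', array([0.5982, 0.0418])) cutter (324, 0.6061, 0.0463, 'r', 0.0496, 'z', [0.1025, 0.1052, 0.1076], 'mean', array([0.6014, 0.0554]))
wrist ring (3312, 0.6084, 0.0428, 'r', 0.0289, 'z', [0.2225, 0.224, 0.2249], 'mean', array([0.6174, 0.046 ])) cutter (3899, 0.6075, 0.0427, 'r', 0.0477, 'z', [0.1047, 0.1061, 0.1071], 'mean', array([0.6191, 0.0456]))
top ring (30, 0.5948, 0.0424, 'r', 0.0191, 'z', [0.2202, 0.2247, 0.2261], 'mean', array([0.5886, 0.0404])) cutter (219, 0.6021, 0.044, 'r', 0.0417, 'z', [0.1022, 0.1065, 0.1099], 'mean', array([0.5889, 0.0392]))
```

View pics/p_wrist.png

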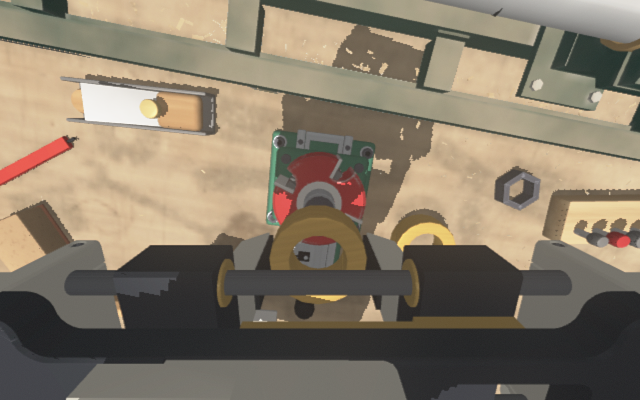

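The ring, at (318,255), is held level above the arbor, at (318,195). I fit the ring and arbor centres more exactly.

```bash
python3 - <<'E'
from h import *
from scipy.optimize import least_squares
f=np.load('w4.npz');P=cloud('w',f["d"],f);t=np.array([.60828,.04269])
def edge(P,c,z,rn,dz=.003,amin=-9,amax=9,outer=True):
    m=(abs(P[...,2]-z)<dz)&(np.hypot(*(P[...,:2]-c).T).T<rn)
    Q=P[m][:,:2]-c;a=np.arctan2(Q[:,1],Q[:,0]);r=np.hypot(*Q.T);E=[]
    for k in np.arange(-1.2,1.2,.06):
        s=r[abs(a-k)<.03]
        if len(s)>3:
            v=np.percentile(s,98 if outer else 2);E.append([v*np.cos(k),v*np.sin(k)])
    E=np.array(E);sol=least_squares(lambda p:np.hypot(*(E-p[:2]).T)-p[2],[0,0,.028],loss='soft_l1',f_scale=.001)
    return c+sol.x[:2],sol.x[2],len(E)
print('ring out',edge(P,t,.224,.032))
print('ring in',edge(P,t,.224,.032,outer=False))
print('cutter',edge(P,np.array([.6075,.043]),.106,.052))
g=np.load('w1.npz');G=cloud('w',g["d"],g)
print('arbor w4',disc(P,(.608,.043),.02,.15,.162),'arbor w1',disc(G,(.608,.043),.02,.15,.165))
E
```

```text
ring out (array([0.6067417 , 0.04362457]), np.float64(0.028432149162944245), 40)
ring in (array([0.60826126, 0.04388068]), np.float64(0.016493642110799307), 40)
cutter (array([0.60852342, 0.04275975]), np.float64(0.044284397937003735), 40)
arbor w4 (14, 0.6196, 0.0454, 'r', 0.0053, 'z', [0.1508, 0.1519, 0.1534], 'mean', array([0.6203, 0.0461])) arbor w1 (635, 0.6074, 0.043, 'r', 0.0139, 'z', [0.155, 0.1581, 0.1592], 'mean', array([0.6063, 0.0421]))
```

The ring is centred over the arbor to within about 1 mm. I go down with checks on the force.

>>> step_arm(
  rows=[
    [-0.03,0,-0.6,0,40],
    [0,0,-0.6,0,40],
    [0,0,-0.4,0,40],
    [0,0,-0.3,0,40],
    [0,0,-0.2,0,40],
  ],
)

```text
clock: 11.95
eef_pos: [0.6077, 0.0435, 0.1387]
ee_rot: [0.991, 0.133, -0.0, 0.0]
contact_force: [-0.4, -0.4, -2.1]
opening: 0.605
grip_force: 25.0
```

>>> step_arm(
  rows=[
    [0,0,-0.2,0,40],
    [0,0,-0.2,0,40],
    [0,0,0,0,40],
  ],
)

```text
clock: 12.32
eef_pos: [0.6075, 0.0435, 0.1289]
ee_rot: [0.991, 0.133, -0.0, -0.0]
contact_force: [0.6, 0.1, -2.0]
opening: 0.603
grip_force: 25.0
```

>>> step_arm(
  rows=[
    [0,0,-0.2,0,40],
    [0,0,-0.2,0,40],
    [0,0,-0.15,0,40],
    [0,0,-0.15,0,40],
    [0,0,0,0,40],
  ],
)

```text
clock: 12.95
eef_pos: [0.6075, 0.0436, 0.1113]
ee_rot: [0.991, 0.133, -0.0, -0.0]
contact_force: [0.4, 0.3, -2.0]
opening: 0.607
grip_force: 25.0
```

>>> step_arm(
  rows=[
    [0,0,-0.2,0,40],
    [0,0,-0.15,0,40],
    [0,0,0,0,40],
  ],
)

```text
clock: 13.32
eef_pos: [0.6074, 0.0436, 0.1025]
ee_rot: [0.991, 0.133, -0.0, -0.0]
contact_force: [-0.2, 0.2, -1.6]
opening: 0.604
grip_force: 25.0
```

>>> step_arm(
  rows=[
    [0,0,-0.1,0,40],
    [0,0,-0.08,0,40],
    [0,0,0,0,40],
  ],
)

```text
clock: 13.7
eef_pos: [0.6076, 0.0436, 0.0983]
ee_rot: [0.991, 0.133, -0.0, 0.0]
contact_force: [0.0, 0.2, -1.7]
opening: 0.605
grip_force: 25.0
```

>>> step_arm(
  rows=[
    [0,0,-0.06,0,40],
    [0,0,0,0,40],
  ],
)

```text
clock: 13.95
eef_pos: [0.6079, 0.0436, 0.0978]
ee_rot: [0.991, 0.133, 0.0, 0.0]
contact_force: [-1.4, 0.1, 4.9]
opening: 0.605
grip_force: 25.0
```

>>> step_arm(
  rows=[
    [0,0,0,0,62],
    [0,0,0,0,75],
    [0,0,0,0,80],
    [0,0,0,0,80],
  ],
)

```text
clock: 14.45
eef_pos: [0.6077, 0.0435, 0.0969]
ee_rot: [0.991, 0.133, -0.0, 0.0]
contact_force: [-1.3, 0.5, -0.1]
opening: 0.866
grip_force: 0.0
```

```bash
python3 - <<'E'
from h import *
s=observe();print(s["clock"],s["eef_pos"],s["contact_force"],s["opening"],s["grip_force"])
for c in("side","wrist"):
    ci=camera_info(c);im,d=capture(c);P=cloud(c,d,ci)
    print(c,'ring',disc(P,(.6075,.043),.035,.12,.136))
E
```

```text
14.45 [0.60769046 0.04353708 0.09685917] [-1.34090236  0.52039386 -0.05927778] 0.8662588001969063 0.0
side ring (71, 0.6043, 0.0496, 'r', 0.028, 'z', [0.124, 0.1287, 0.1314], 'mean', array([0.5904, 0.0513]))
wrist ring (3705, 0.6077, 0.044, 'r', 0.0279, 'z', [0.1254, 0.1299, 0.131], 'mean', array([0.6204, 0.0474]))
```

The ring is seated, with its top at 0.130 and centre at (0.6077, 0.044), and let go. I go up and over to the lock grip, and turn to the stand's yaw.

>>> step_arm(
  rows=[
    [0,0,0.3,0,80],
    [0,0,0.8,0,80],
    [0,0,1,0,80],
    [0,0,1,0,80],
    [-0.5,0,0.3,-0.06,80],
  ],
)

```text
clock: 15.18
eef_pos: [0.5965, 0.0435, 0.1844]
ee_rot: [0.995, 0.103, 0.002, 0.0]
contact_force: [-0.3, 0.2, -0.5]
opening: 0.869
grip_force: 0.0
```

>>> step_arm(
  rows=[
    [-1,-0.16,0,-0.066,80],
    [-1,-0.16,0,0,70],
    [-1,-0.16,0,0,70],
    [-1,-0.16,0,0,70],
    [-1,-0.16,0,0,70],
  ],
)

```text
clock: 15.8
eef_pos: [0.4695, 0.0234, 0.1826]
ee_rot: [0.998, 0.07, 0.001, 0.0]
contact_force: [1.2, 0.1, -0.3]
opening: 0.762
grip_force: 0.0
```

>>> step_arm(
  rows=[
    [0,0,-0.8,0,70],
    [0,0,-0.8,0,70],
    [0,0,0,0,70],
  ],
)

```text
clock: 16.18
eef_pos: [0.4695, 0.0236, 0.1416]
ee_rot: [0.998, 0.07, -0.001, -0.0]
contact_force: [1.0, -0.7, -0.2]
opening: 0.761
grip_force: 0.0
```

```bash
python3 - <<'E'
from h import *
s=observe();print(s["clock"],s["eef_pos"],s["ee_rot"],s["contact_force"],s["opening"],s["grip_force"])
for c in("side","wrist","top"):
    ci=camera_info(c);im,d=capture(c);P=cloud(c,d,ci)
    if c=="wrist": save("g1",im)
    print(c,'ring',disc(P,(.6075,.043),.035,.12,.136),'grip',disc(P,(.469,.0235),.02,.085,.095))
E
```

```text
16.175 [0.46945598 0.02362715 0.14155541] [ 9.97523496e-01  7.03265274e-02 -1.01682429e-03 -1.43661893e-04] [ 1.01657267 -0.74943358 -0.17558621] 0.7605630630888536 0.0
side ring (157, 0.605, 0.0478, 'r', 0.0296, 'z', [0.1233, 0.1286, 0.1313], 'mean', array([0.6015, 0.0559])) grip (33, 0.4668, 0.0284, 'r', 0.0122, 'z', [0.0863, 0.0894, 0.0923], 'mean', array([0.4664, 0.0299]))
wrist ring (3617, 0.6066, 0.0437, 'r', 0.0279, 'z', [0.1262, 0.1301, 0.1313], 'mean', array([0.5951, 0.042 ])) grip (541, 0.4693, 0.0234, 'r', 0.0119, 'z', [0.0871, 0.0904, 0.0917], 'mean', array([0.4705, 0.0234]))
top ring (168, 0.6099, 0.0443, 'r', 0.0282, 'z', [0.1257, 0.1304, 0.1339], 'mean', array([0.6079, 0.0457])) grip None
```

View pics/g1.png

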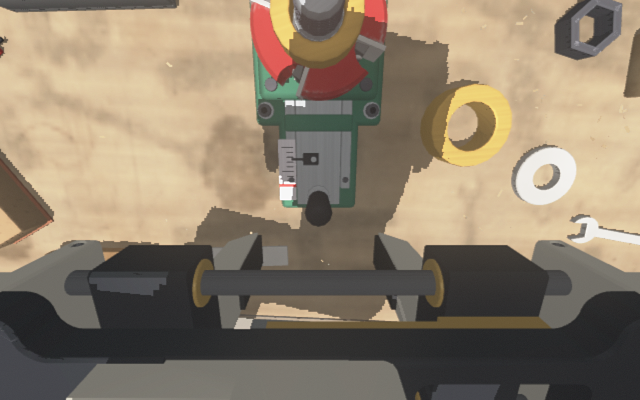

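The ring is round the arbor at (318,20), the grip is at (318,208), the pointer tip at (292,159) and the red line at (287,185). I go down on the grip and close.

>>> step_arm(
  rows=[
    [0,0,-1,0,70],
    [0,0,-1,0,70],
    [0,0,-1,0,70],
    [0,0,-0.8,0,70],
    [0,0,-0.4,0,70],
  ],
)

```text
clock: 16.95
eef_pos: [0.4705, 0.0236, 0.0368]
ee_rot: [0.998, 0.07, 0.0, 0.0]
contact_force: [-0.0, 0.1, 0.2]
opening: 0.763
grip_force: 0.0
```

>>> step_arm(
  rows=[
    [0,0,0,0,40],
    [0,0,0,0,20],
    [0,0,0,0,5],
    [0,0,0,0,5],
    [0,0,0,0,5],
  ],
  squeeze=50,
)

```text
clock: 17.58
eef_pos: [0.4703, 0.0236, 0.0372]
ee_rot: [0.998, 0.07, 0.0, 0.0]
contact_force: [0.2, -1.4, 0.4]
opening: 0.267
grip_force: 1.1
```

>>> step_arm(
  rows=[
    [0,0,0,0,5],
    [0,0,0,0,5],
    [0,0,0,0,5],
  ],
)

```text
clock: 17.95
eef_pos: [0.4703, 0.0232, 0.0372]
ee_rot: [0.998, 0.07, 0.0, 0.0]
contact_force: [-0.0, -5.1, 4.9]
opening: 0.248
grip_force: 50.0
```

Gripped at 22.8 mm and 50 N. I pull 28 mm along (-0.99, -0.141).

>>> step_arm(
  rows=[
    [-0.2,-0.029,0,0,5],
    [-0.25,-0.036,0,0,5],
    [-0.25,-0.036,0,0,5],
    [-0.25,-0.036,0,0,5],
    [-0.16,-0.023,0,0,5],
  ],
)

```text
clock: 18.58
eef_pos: [0.4455, 0.0196, 0.0373]
ee_rot: [0.998, 0.07, 0.003, 0.0]
contact_force: [10.8, 0.7, -8.4]
opening: 0.247
grip_force: 50.0
```

>>> step_arm(
  rows=[
    [0,0,0,0,5],
    [0,0,0,0,5],
    [0,0,0,0,5],
  ],
)

```text
clock: 18.95
eef_pos: [0.4455, 0.0196, 0.0373]
ee_rot: [0.998, 0.07, 0.003, 0.0]
contact_force: [9.1, -0.4, -6.1]
opening: 0.244
grip_force: 50.0
```

```bash
python3 - <<'E'
from h import *
s=observe();print(s["clock"],s["eef_pos"],s["contact_force"],s["opening"],s["grip_force"],"pulled",(np.array([.4703,.0232])-s["eef_pos"][:2])@np.array([.99,.141]))
ci=camera_info("wrist");im,d=capture("wrist");P=cloud("w",d,ci)
np.savez('w5.npz',im=im,d=d,**{k:np.array(v) for k,v in ci.items()})
print('ring',disc(P,(.607,.0435),.035,.12,.136))
K=np.array(ci["intrinsics"]);R=np.array(ci["R"]);t=np.array(ci["t"])
w=np.array([.48,.04,.029]);p=R@w+t;print((K@p)[:2]/p[2])
u,v=((K@p)[:2]/p[2]).astype(int)
v0=max(v-110,0);u0=max(u-110,0);c=im[v0:v0+180,u0:u0+220];print(u0,v0);save("g2",cv2.resize(c,None,fx=3.3,fy=3.3))
E
```

```text
18.95 [0.44552428 0.01964805 0.0372618 ] [ 9.1317631  -0.35141494 -6.05947581] 0.24431696873118933 49.998650047928095 pulled 0.025028784589654213
ring None
[294.88467244 182.54309157]
184 72
```

View pics/g2.png

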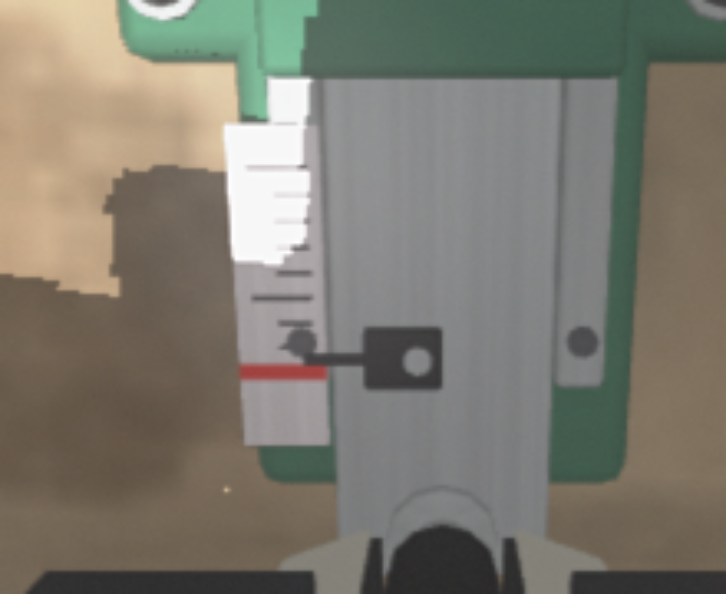

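The pointer, at crop row 359, stands about 2.7 mm short of the red line at row 372. That agrees with the 25.0 mm the arm has travelled, so I pull a little further.

>>> step_arm(
  rows=[
    [-0.11,-0.016,0,0,5],
    [0,0,0,0,5],
    [0,0,0,0,5],
    [0,0,0,0,5],
    [0,0,0,0,5],
  ],
)

```text
clock: 19.62
eef_pos: [0.4429, 0.0193, 0.0373]
ee_rot: [0.998, 0.07, 0.003, 0.0]
contact_force: [9.8, 0.1, -6.0]
opening: 0.247
grip_force: 50.0
```

```bash
python3 - <<'E'
from h import *
s=observe();print(s["clock"],s["eef_pos"],np.abs(s["dq"]).max(),s["contact_force"],s["opening"],s["grip_force"],"pulled",(np.array([.4703,.0232])-s["eef_pos"][:2])@np.array([.99,.141]))
im,d=capture("wrist");save("g3",cv2.resize(im[72:252,184:404],None,fx=3.3,fy=3.3))
for c in("side","top"):
    ci=camera_info(c);im,d=capture(c);P=cloud(c,d,ci);print(c,disc(P,(.607,.0435),.035,.12,.136))
E
```

```text
19.625 [0.44289093 0.01925629 0.03726402] 0.001352252444615375 [ 9.80051834  0.05977514 -6.04472146] 0.2469322403365229 49.99859953299165 pulled 0.027691044294333046
side (157, 0.6055, 0.0488, 'r', 0.0293, 'z', [0.1231, 0.1288, 0.1326], 'mean', array([0.6012, 0.0559]))
top (168, 0.6102, 0.0449, 'r', 0.0278, 'z', [0.126, 0.1303, 0.1338], 'mean', array([0.6079, 0.0458]))
```

View pics/g3.png

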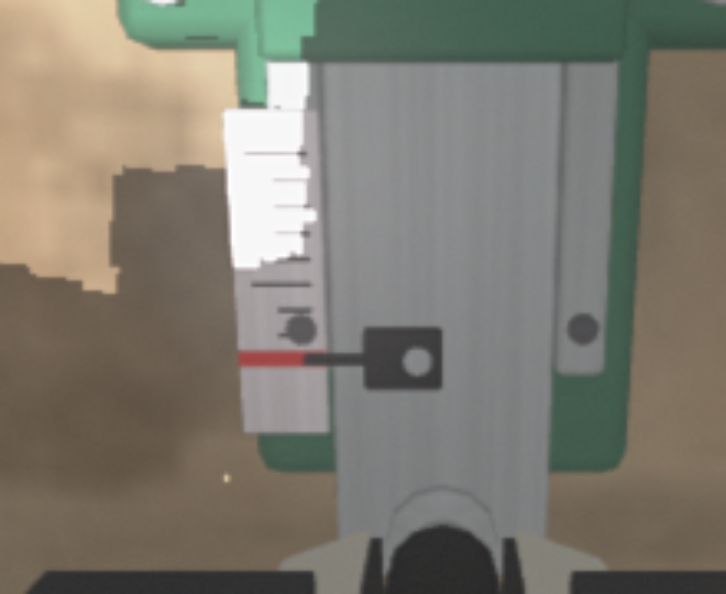

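The pointer stands on the red line (both at crop row 359), the grip holds at 50 N, everything is at rest, and the ring is still seated.

```bash
python3 -c "
from plant import *
print(hand_in())"
```

```text
the job is handed in; nothing more can be done
None
```

The job is handed in: the brass ring sits flat on the cutter block and is let go, and the gripper is holding the lock grip at 50 N with the pointer on the red line (27.7 mm pulled). `hand_in()` gave no verdict back.

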